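# Fit the flow readout and set the valve two turns open, holding the handle

## Robot

A 7-joint arm with a two-finger parallel gripper is mounted at the origin on the work surface. World frame = base frame: x ahead of the robot, y to its left, z up, the work surface at z = 0. Lengths are in m, angles in rad, forces in N, time in s.
With the tool pointing down it reaches from about 0.4 to 0.85 m from the base axis. Payload 4.5 kg.
Tool frame: the origin (TCP) lies on the centre line of the jaws, within the pads' length; the fingertips stand 25 mm ahead of it and the grasp point (between the pads) lies 6 mm ahead of it; z points along the fingers, y is the direction in which the jaws open and shut (so a half turn about z gives the same grasp; the last joint's range is limited). The gripper opens to 85 mm and grips with 20 to 120 N. Pads are 22 mm wide; open, the fingers measure 114 mm over their backs; the gripper's body (76 mm by 85 mm) begins 54 mm behind the grasp point. The pads swing forward as they close: fully open they stand 13 mm farther back than shut.
Start: joints at [1.331, 0.689, -0.195, 1.565, 0.157, 0.902, -0.215], TCP at [0.169, -0.602, 0.256] pointing down, gripper open.
Joint ranges: [-3.01, 3.01], [-0.46, 2.08], [-1.47, 1.51], [0.13, 2.56], [-1, 4.14], [0.04, 2.09], [-2.66, 2.66]. Speed limits (rad/s): [2.57, 2.57, 3.14, 3.14, 3.14, 3.14, 3.14].

## Interface

Orientations are given as [roll, pitch, yaw] about the fixed x, y, z axes, in that order (R = Rz(yaw) Ry(pitch) Rx(roll)).
In Python, from station import r gives the robot as it stands. The module is installed in compiled form; this text tells all that it offers.
- The arm moves only by the shell command python3 -m pendant 'ROWS' [FORCE]. ROWS is JSON, a list of rows, each an object with "slide": the shift along the tool's x, y, z in m, a list of three; "angular": the turn, a rotation vector about the tool's x, y, z in degrees, a list of three; "grip": the opening, from -1 (shut) to 1 (fully open), so that 0 is half open. In form: [{"slide": [x, y, z], "angular": [ax, ay, az], "grip": grip}, ...]. A call has exactly 5 rows; each row shifts and turns the commanded pose from where the row before left it, along the tool's axes as they then stand; what a row does not reach is not made up. A row lasts 1/8 s, in which the tool goes at most 62.5 mm and 10.7 degrees, less where a joint would pass 70% of its speed; a pose out of reach is approached as far as the arm can. A call with a gripper value outside its range is refused whole. The fingers move at their own pace and stop on an object; FORCE is the grip in N (left out, the last holds). Time passes only in rows, so rows that do not move let the fingers close, or fill a call up. It gives the time, the measured TCP pose, the force and the opening at its end, in the units of the state.
- r.observe(): the state, without advancing time (a new reading comes with each control period).
- r.read_camera(name): name is "side" or "top"; returns a dict with "pixels" (480x640x3 uint8, red, green, blue), "range_z" (480x640 float32, m along the optical axis (not along the pixel's ray), 0 where there is no reading), "vertical_fov" (degrees; the focal length in pixels is half the picture's height over the tangent of half this angle, whatever the lens; pixels are square), "cx", "cy" (the principal point, pixels), "extrinsics" (4x4, takes a point from world to camera coordinates). Camera axes: x right, y down, z forward; pixel columns grow to the right and rows downward; lengths in m; the calibration is good to about 2 mm. A picture is of the moment at which its call begins.
- r.close_job(): hands the job in, once; it reports no verdict.
The state is a dict: "t": time; "joint_pos": joint angles; "joint_vel": joint speeds; "joint_efforts": joint torques, N m; "eef_pos": TCP position; "tcp_rot": TCP orientation; "wrist_force": force on the tool from outside, world axes, zero at the start; "torque": the same for the moment, N m; "finger_gap": opening from 0.0 (shut) to 1.0 (fully open).
Only numpy, scipy, OpenCV 4.12 (cv2) and the standard library are available. Lean on these libraries where they do the work, as an engineer would, in place of code of your own. Each camera call takes 0.05 s, during which the arm holds its last target.

## Task

First slide the flow readout down onto the upright rail of the meter until its catch clicks in and it sits fully home. Then close the valve wheel clockwise to its stop and open it again exactly two full turns from there. Finish with the gripper still holding the wheel's handle at that setting, and leave the other things in the tray where they are.

Things in the scene. Friction and masses are not known exactly. Their poses are not given: they have to be found in the camera images.
- readout_center (a point): Centre, half-way up, of the loose flow readout: grey box 36 (its x) x 62 (y) x 78 mm high (z), 0.11 to 0.22 kg, display on +x face. Starts upright on the tray floor (3 mm above the cupboard floor) on the robot's side of the pipe. A centred pocket from below, 11 (x) x 33 (y) mm, 46 mm deep, goes over the rail; top 32 mm solid. Grip across the 36 mm, at or above half height.
- rail_home (a point): Where the readout's centre lies when fully home, with the readout's axes (y along pipe, z up; half a turn also fits). Rail: upright steel bar 8 (x) x 30 (y) mm, 44 tall, top 6 tapered; its top is 5 mm above this point, its foot (black shoe on the brass meter, the stop) 39 below. Two spring balls at its foot catch over the last 17 mm: needs a push of 5 to 10 N, weight alone will not do.
- wheel_hub (a point): Centre of the valve's horizontal handwheel, on its vertical axis at rim mid-height, 180 mm above the cupboard floor; axes of the fixed pipework (y along pipe); the rail is 180 mm away along +y. Wheel: dark steel, 101 mm across, rim 11 mm thick, five spokes, hub nut to 10 mm above this point, on a brass globe valve.
- handle: The wheel's handle: upright black plastic sleeve, 20 mm across, 54 mm long, on the wheel's rim, revolving freely on its own pin, so a gripper can carry it round the circle without turning itself. Origin at the sleeve's centre, 45 mm from the wheel axis, 39 mm above wheel_hub (219 mm above the cupboard floor); its z is vertical.
- wheel (a joint): Angle of the valve wheel (rad): 0 = shut against the hard stop; grows as it opens, anticlockwise seen from above; one turn = 6.283; opens up to 20.4. Starts half a turn to one and a quarter turns open. Turning takes about 4 to 6 N at the handle; the wheel stays where it is left.
- bucket: Bystander: white plastic bucket, 180 mm across the mouth, 145 mm high, standing in the tray beyond the pipe. Origin at the centre of its underside.
- colander: Bystander: stainless steel colander, 206 mm across, 88 mm high, two loop handles, standing in the tray beyond the pipe. Origin at the centre of its underside.
- soap_box: Bystander: yellow plastic soap box with a hinged lid, 73 x 108 x 47 mm, in the tray. Origin at the centre of its underside.
- tee: Bystander: grey PVC pipe tee lying flat in the tray, 92 mm long, 39 mm thick, branch 46 mm. Origin at the underside below its middle.
Not all that is in view belongs to the job. What is shaped like the part that bears readout_center but blue or purple is not meant.

How it is judged:
On the way, in this order (a step that is already met when the one before it is completed fails the run):
1. the readout is slid fully home on the rail, held by its catch (horizontal distance between readout_center and rail_home below 0.004 m and z of readout_center in the frame of rail_home below 0.002 m and angle between readout_center's own z axis and vertical below 0.08 rad), for 0.2 s.
2. the valve wheel is closed to its stop (value of joint wheel below 0.08 rad), for 0.1 s.
At the end, for the whole second after the job is handed in: The wheel stands two full turns (12.57 rad, within 0.2 rad) open from its stop and is still; the fingers grip the wheel's handle (over 4 N, the grasp point within 35 mm of the sleeve's centre) and go on holding it; the readout is still fully home on its rail (within 2 mm of full depth, upright) (all of step 1 and value of joint wheel between 12.366 and 12.766 rad and velocity of joint wheel between -0.1 and 0.1 rad/s and contact force between the fingers and handle above 4 N and distance between the grasp point and handle below 0.035 m); the arm keeps its last pose, push and grip.
It fails at once if the bucket, colander, soap box or tee is shifted by more than 30 mm (distance of any of bucket, colander, soap_box, tee from where it was at the start of the episode above 0.03 m).
It also fails if it takes over 72 s, if anything falls off the work surface, if the arm or the gripper's body presses on something with over 40 N, if the wrist force passes 120 N, or if a joint passes its speed limit or range.

## Working session

There is one attempt and no reset: what is moved stays moved. The work goes in short steps, Python scripts to look and compute and a shell command to move; the robot and the scene stay as the last step left them, time stands still between calls to the robot, and variables do not carry over. Pictures are saved under pics/ and viewed, and the job is handed in when it is done.

```bash
mkdir -p pics; cat > h.py <<'E'
import numpy as np, cv2
from station import r
def cam(n,name=None):
    c=r.read_camera(n)
    if name: cv2.imwrite(f'pics/{name}.png',c['pixels'][:,:,::-1])
    return c
def pts(c):
    f=240/np.tan(np.radians(c['vertical_fov'])/2)
    v,u=np.mgrid[:480,:640]
    z=c['range_z']
    P=np.stack([(u-c['cx'])/f*z,(v-c['cy'])/f*z,z],-1)
    E=c['extrinsics'];return (P-E[:3,3])@E[:3,:3]
E
python3 - <<'E'
from h import *
for n in('side','top'):
    c=cam(n,n+'0');np.savez(n+'0',**c)
    print(n,c['vertical_fov'],c['cx'],c['cy'],np.round(c['extrinsics'],3).tolist())
print(r.observe())
E
```

```text
side 57.24120227388578 322.1199712882675 239.38996812649444 [[-0.983, -0.184, 0.005, 0.537], [-0.133, 0.69, -0.712, 0.171], [0.128, -0.7, -0.703, 1.041], [0.0, 0.0, 0.0, 1.0]]
top 55.43663454644469 317.4981466973671 234.13927971176344 [[-0.013, -1.0, -0.021, 0.04], [-0.987, 0.016, -0.161, 0.554], [0.162, 0.018, -0.987, 0.87], [0.0, 0.0, 0.0, 1.0]]
{'t': 0.1, 'joint_pos': array([ 1.33080226,  0.6898956 , -0.19451954,  1.56629289,  0.1572634 ,
        0.90249889, -0.21507171]), 'joint_vel': array([-0.00228798, -0.0047527 , -0.00025793, -0.00369062, -0.00042793,
       -0.00127402,  0.00078389]), 'joint_efforts': array([-3.46623216e-03, -5.40594363e+01, -1.27144977e+00, -1.58983505e+01,
        9.38290148e-03,  4.35820373e-03,  2.24623767e-05]), 'eef_pos': array([ 0.16880376, -0.601181  ,  0.25555292]), 'tcp_rot': array([-3.13988777e+00,  9.93704712e-05,  2.73882138e-01]), 'wrist_force': array([ 0.2507253 , -0.44124021, -0.01416733]), 'torque': array([ 0.00631693, -0.02007134, -0.01264014]), 'finger_gap': 0.9987509899219307}
```

View pics/side0.png

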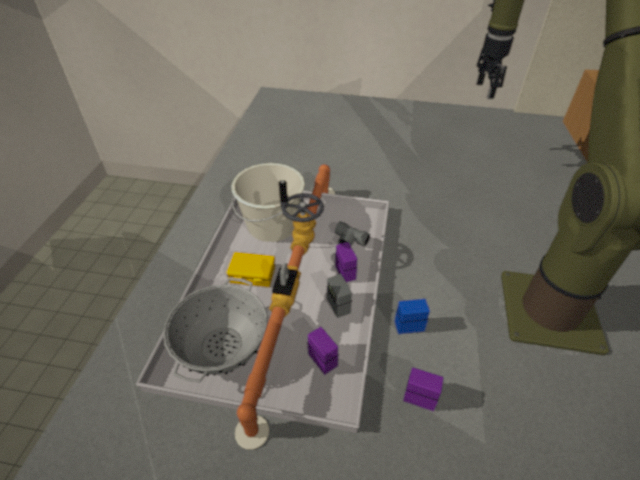

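View pics/top0.png

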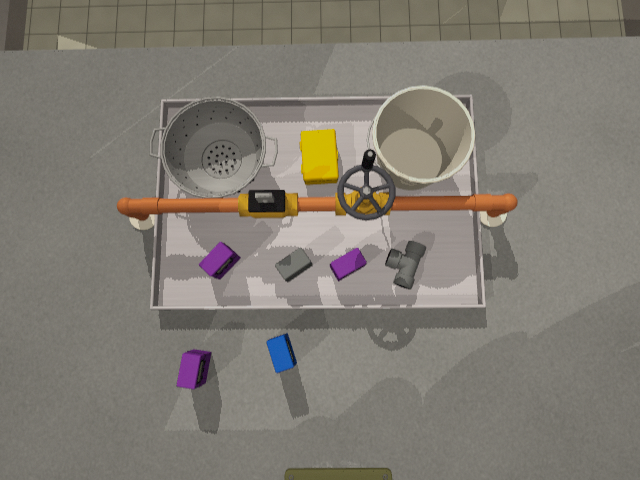

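The top view has the grey readout at (293,264), the rail shoe at (266,202), the wheel hub at (366,190) and the handle at (369,158). The blue and purple boxes are decoys. Next I measure these.

```bash
python3 - <<'E'
from h import *
c=dict(np.load('top0.npz'));P=pts(c)
px=c['pixels'].astype(int);
big=cv2.resize(c['pixels'][130:300,200:440,::-1],None,fx=3.3,fy=3.3,interpolation=cv2.INTER_CUBIC);cv2.imwrite('pics/topz.png',big)
s=dict(np.load('side0.npz'));big=cv2.resize(s['pixels'][160:380,220:420,::-1],None,fx=2.7,fy=2.7,interpolation=cv2.INTER_CUBIC);cv2.imwrite('pics/sidez.png',big)
def reg(u0,u1,v0,v1,zlo,zhi,nm,C=P):
    Q=C[v0:v1,u0:u1].reshape(-1,3);m=(Q[:,2]>zlo)&(Q[:,2]<zhi);Q=Q[m]
    if len(Q)<3: print(nm,len(Q));return
    q=Q[:,:2].astype(np.float32)
    print(nm,len(Q),'mean',Q.mean(0).round(4),'zmed',np.median(Q[:,2]).round(4),'rect',cv2.minAreaRect(q), 'z pct',np.percentile(Q[:,2],[2,98]).round(3))
    return Q
print('floor',P[290,230],P[400,400])
reg(270,318,244,285,.06,.12,'readout')
reg(335,400,160,225,.165,.20,'wheelrim')
reg(355,385,140,180,.20,.30,'handle')
reg(235,300,185,222,.13,.3,'rail')
print(P[192:215:2,266].round(3)); print(P[188:206:1,262].round(3))
print('bucket');reg(370,480,85,185,.12,.2,'bucket');reg(150,280,95,200,.06,.2,'col')
reg(295,345,125,190,.03,.1,'soap');reg(380,430,235,290,.02,.08,'tee')
E
```

```text
floor [0.44743275 0.21471205 0.00474221] [ 0.22716775 -0.12582065  0.00333602]
readout 636 mean [0.4922 0.0795 0.0815] zmed 0.082 rect ((0.49344757199287415, 0.08013926446437836), (0.03685145825147629, 0.061961766332387924), 33.58800506591797) z pct [0.068 0.085]
wheelrim 1520 mean [ 0.6023 -0.0545  0.1856] zmed 0.1856 rect ((0.6031198501586914, -0.05413888767361641), (0.09807182103395462, 0.09737168252468109), 87.36808776855469) z pct [0.181 0.192]
handle 214 mean [ 0.6457 -0.0555  0.2358] zmed 0.2443 rect ((0.6490818858146667, -0.05613868683576584), (0.019527617841959, 0.018955493345856667), 7.755728244781494) z pct [0.203 0.251]
rail 237 mean [0.6038 0.1232 0.1506] zmed 0.1524 rect ((0.6059086322784424, 0.12525099515914917), (0.06439987570047379, 0.03818700835108757), 89.46044921875) z pct [0.13  0.173]
[[0.622 0.125 0.128]
 [0.607 0.119 0.171]
 [0.604 0.119 0.169]
 [0.602 0.121 0.16 ]
 [0.602 0.123 0.145]
 [0.599 0.123 0.144]
 [0.599 0.125 0.127]
 [0.595 0.125 0.13 ]
 [0.591 0.125 0.129]
 [0.587 0.125 0.129]
 [0.585 0.125 0.123]
 [0.585 0.128 0.105]]
[[0.663 0.15  0.004]
 [0.66  
[... 386 characters left out ...]
1715  0.1449] zmed 0.1473 rect ((0.7119637727737427, -0.16483074426651), (0.18706470727920532, 0.20635858178138733), 83.28167724609375) z pct [0.121 0.187]
col 3192 mean [0.7259 0.2377 0.0903] zmed 0.0893 rect ((0.7194854021072388, 0.22808408737182617), (0.27170971035957336, 0.22112907469272614), 85.45852661132812) z pct [0.062 0.166]
soap 1845 mean [0.7173 0.027  0.05  ] zmed 0.0505 rect ((0.7198618054389954, 0.02751319110393524), (0.10919463634490967, 0.07709373533725739), 2.289637565612793) z pct [0.038 0.054]
tee 1106 mean [ 0.4942 -0.1428  0.0378] zmed 0.0388 rect ((0.4969296157360077, -0.139511838555336), (0.06594863533973694, 0.0921204462647438), 67.33187866210938) z pct [0.025 0.045]
```

View pics/topz.png

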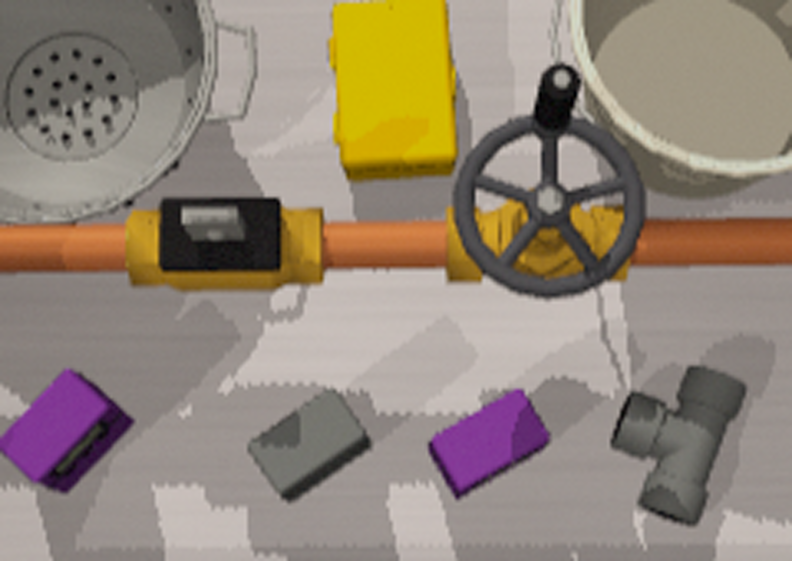

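View pics/sidez.png

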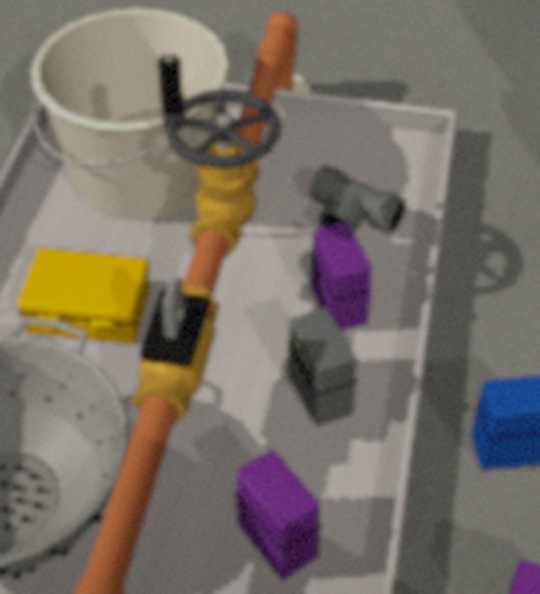

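The top and side zooms agree. The readout is yawed about 34° and is clear of its neighbours. I still need a finer rail position, pipe direction and hub.

```bash
python3 - <<'E'
from h import *
def ray(c,u,v,z):
    f=240/np.tan(np.radians(c['vertical_fov'])/2);E=c['extrinsics'];R=E[:3,:3];o=-R.T@E[:3,3]
    d=np.stack([(u-c['cx'])/f,(v-c['cy'])/f,np.ones_like(u,float)],-1)@R
    return o+d*((z-o[2])/d[...,2])[...,None]
for n in('top','side'):
    c=dict(np.load(n+'0.npz'));P=pts(c);im=c['pixels']
    hsv=cv2.cvtColor(im,cv2.COLOR_RGB2HSV).astype(int)
    X,Y,Z=P[...,0],P[...,1],P[...,2]
    print('==',n)
    # pipe
    m=(hsv[...,0]<14)&(hsv[...,1]>120)&(abs(X-.6)<.06)&(abs(Y-.07)<.25)&(Z>.08)&(Z<.2)
    ys=np.linspace(-.18,.32,26);C=[]
    for a,b in zip(ys[:-1],ys[1:]):
        k=m&(Y>a)&(Y<b)
        if k.sum()>15:
            C.append([(a+b)/2,(np.percentile(X[k],1)+np.percentile(X[k],99))/2, np.percentile(Z[k],97)])
    C=np.array(C);p=np.polyfit(C[:,0],C[:,1],1);print('pipe x=',p,'yaw',np.degrees(-np.arctan(p[0])),'ztop',np.median(C[:,2]))
    # rim
    m=(abs(Z-.183)<.006)&(np.hypot(X-.603,Y+.054)<.06)&(np.hypot(X-.603,Y+.054)>.036)
    q=np.c_[X[m],Y[m]];A=np.c_[2*q,np.ones(len(q))];s=np.linalg.lstsq(A,(q**2).sum(1),rcond=None)[0];print('rim c',s[:2],'r',np.sqrt(s[2]+s[:2]@s[:2]),len(q))
    m=(Z>.205)&(np.hypot(X-.648,Y+.056)<.03);print('handle',m.sum(),np.c_[X,Y,Z][0].shape,X[m].mean(),Y[m].mean(),cv2.minAreaRect(np.c_[X[m],Y[m]].astype(np.float32)),Z[m].max())
    # rail
    m=(Z>.150)&(Z<.2)&(abs(X-.604)<.04)&(abs(Y-.123)<.04);print('rail',m.sum(),np.percentile(X[m],[2,50,98]),np.percentile(Y[m],[2,50,98]),Z[m].max())
    m=(Z>.167)&(Z<.2)&(abs(X-.604)<.04)&(abs(Y-.123)<.04);print('railtop',m.sum(),X[m].mean(),Y[m].mean(),X[m].min(),X[m].max(),Y[m].min(),Y[m].max(),np.percentile(Z[m],[50]))
    # shoe black
    m=(hsv[...,2]<60)&(Z>.115)&(Z<.14)&(abs(X-.604)<.05)&(abs(Y-.123)<.06);print('shoe',m.sum(),cv2.minAreaRect(np.c_[X[m],Y[m]].astype(np.float32)),np.median(Z[m]))
    # readout
    m=(Z>.074)&(Z<.1)&(np.hypot(X-.493,Y-.08)<.05)&(hsv[...,1]<80);
    k=m.astype(np.uint8);nl,l,st,ce=cv2.connectedComponentsWithStats(k);i=1+st[1:,4].argmax();mm=l==i
    print('readout',mm.sum(),cv2.minAreaRect(np.c_[X[mm],Y[mm]].astype(np.float32)),np.median(Z[mm]),ce[i])
    ct=max(cv2.findContours(mm.astype(np.uint8),0,2)[0],key=len)[:,0].astype(float)
    print(' ray rect',cv2.minAreaRect(ray(c,ct[:,0],ct[:,1],.081)[:,:2].astype(np.float32)))
E
```

```text
== top
pipe x= [0.00956455 0.60445173] yaw -0.5479916198884585 ztop 0.10716225982901251
rim c [ 0.6034231  -0.05450872] r 0.04427785569171432 999
handle 206 (1920,) 0.6458931726395251 -0.05553608629581723 ((0.6490818858146667, -0.05613868683576584), (0.019527617841959, 0.018955493345856667), 7.755728244781494) 0.25108951142638425
rail 119 [0.60147669 0.60351797 0.61023295] [0.11017526 0.12331418 0.13921747] 0.17484295235704098
railtop 56 0.6049263120642684 0.12397002140079968 0.6015019401763714 0.6097324694203167 0.11046935090456188 0.13664810927652596 [0.17122285]
shoe 604 ((0.6058617830276489, 0.12468692660331726), (0.06668870896100998, 0.04089479520916939), 89.40755462646484) 0.12819934202236483
readout 613 ((0.49344757199287415, 0.08013926446437836), (0.03685145825147629, 0.061961766332387924), 33.58800506591797) 0.08202951940944585 [292.46982055 263.46329527]
 ray rect ((0.49284955859184265, 0.0797242820262909), (0.03675661236047745, 0.0617528110742569), 33.52936935424805)
== side
pipe x= [0.01175949 0.603257  ] yaw -0.6737380305246132 ztop 0.1062698353966883
rim c [ 0.60362107 
[... 179 characters left out ...]
236), 16.132762908935547) 0.2504015744549679
rail 82 [0.60117894 0.60330769 0.60886285] [0.1122829  0.1302947  0.13961051] 0.1733831651827268
railtop 34 0.6044675051765862 0.126687736003646 0.6012399873141699 0.6082824130909185 0.11208115360221953 0.1387491477890065 [0.17083643]
shoe 333 ((0.6054280400276184, 0.1266728788614273), (0.06564266234636307, 0.040341369807720184), 89.21075439453125) 0.12737974778869188
readout 376 ((0.4929075539112091, 0.08019600808620453), (0.03659984469413757, 0.06274343281984329), 34.65386962890625) 0.08123948925187194 [339.31914894 286.38829787]
 ray rect ((0.4924953281879425, 0.08299503475427628), (0.03824835643172264, 0.06649215519428253), 33.670650482177734)
```

```bash
cat >> h.py <<'E'
def to(x,y,z=None,yaw=None):
    from scipy.spatial.transform import Rotation as Ro
    s=r.observe();p=s['eef_pos'];R=Ro.from_euler('xyz',s['tcp_rot']).as_matrix()
    z=p[2] if z is None else z
    print('t',round(s['t'],2),'p',p.round(4),'rpy',np.degrees(s['tcp_rot']).round(2),'F',s['wrist_force'].round(1),'gap',round(s['finger_gap'],3))
    print('slide mm',(R.T@(np.array([x,y,z])-p)*1000).round(1), 'angz', None if yaw is None else round((np.degrees(s['tcp_rot'][2])-yaw+180)%360-180,2),'j',s['joint_pos'].round(2))
E
python3 -m pendant '[{"slide":[0.0395,-0.045,0],"angular":[0,0,0],"grip":1},{"slide":[0.0395,-0.045,0],"angular":[0,0,0],"grip":1},{"slide":[0.0395,-0.045,0],"angular":[0,0,0],"grip":1},{"slide":[0.0395,-0.045,0],"angular":[0,0,0],"grip":1},{"slide":[0.0395,-0.045,0],"angular":[0,0,0],"grip":1}]' 40
python3 -c "from h import *;to(.493,.08,.256,-56.3)"
```

```text
t: 0.72
eef_pos: [0.2989, -0.3299, 0.2562]
tcp_rot: [-3.142, -0.0, 0.274]
wrist_force: [0.8, 0.3, -0.6]
finger_gap: 0.999
t 0.72 p [ 0.2989 -0.3299  0.2562] rpy [-1.800e+02 -2.000e-02  1.568e+01] F [ 0.8  0.3 -0.6] gap 0.999
slide mm [ 2.976e+02 -3.422e+02  3.000e-01] angz 71.98 j [ 0.85  0.46 -0.18  2.08  0.14  0.6  -0.72]
```

```bash
python3 -m pendant '[{"slide":[0.0395,-0.0455,0],"angular":[0,0,0],"grip":1},{"slide":[0.0395,-0.0455,0],"angular":[0,0,0],"grip":1},{"slide":[0.0395,-0.0455,0],"angular":[0,0,0],"grip":1},{"slide":[0.0395,-0.0455,0],"angular":[0,0,0],"grip":1},{"slide":[0.0395,-0.0455,0],"angular":[0,0,0],"grip":1}]'
python3 -m pendant '[{"slide":[0.0395,-0.0455,0],"angular":[0,0,0],"grip":0.7},{"slide":[0.0395,-0.0455,0],"angular":[0,0,0],"grip":0.7},{"slide":[0.02,-0.022,0],"angular":[0,0,0],"grip":0.7},{"slide":[0,0,0],"angular":[0,0,-10],"grip":0.7},{"slide":[0,0,0],"angular":[0,0,-10],"grip":0.7}]'
python3 -m pendant '[{"slide":[0,0,0],"angular":[0,0,-10],"grip":0.7},{"slide":[0,0,0],"angular":[0,0,-10],"grip":0.7},{"slide":[0,0,0],"angular":[0,0,-10],"grip":0.7},{"slide":[0,0,0],"angular":[0,0,-10],"grip":0.7},{"slide":[0,0,0],"angular":[0,0,-10],"grip":0.7}]'
python3 -m pendant '[{"slide":[0,0,0],"angular":[0,0,-10],"grip":0.7},{"slide":[0,0,0],"angular":[0,0,-10],"grip":0.7},{"slide":[0,0,0],"angular":[0,0,-10],"grip":0.7},{"slide":[0,0,0],"angular":[0,0,-8],"grip":0.7},{"slide":[0,0,0],"angular":[0,0,0],"grip":0.7}]'
python3 -c "from h import *;to(.493,.08,.13,123.7)"
```

```text
t: 1.35
eef_pos: [0.4275, -0.0575, 0.2562]
tcp_rot: [3.141, 0.0, 0.274]
wrist_force: [1.7, -0.1, 0.2]
finger_gap: 0.998
t: 1.98
eef_pos: [0.4915, 0.0769, 0.2559]
tcp_rot: [-3.141, 0.001, 0.63]
wrist_force: [0.1, -0.3, 0.6]
finger_gap: 0.851
t: 2.6
eef_pos: [0.4914, 0.0761, 0.256]
tcp_rot: [-3.141, 0.0, 1.501]
wrist_force: [-0.1, 0.5, -0.5]
finger_gap: 0.846
t: 3.22
eef_pos: [0.4915, 0.076, 0.2559]
tcp_rot: [-3.141, -0.001, 2.157]
wrist_force: [-0.7, 0.8, 0.7]
finger_gap: 0.852
t 3.23 p [0.4915 0.076  0.2559] rpy [-1.7996e+02 -4.0000e-02  1.2359e+02] F [-0.7  0.8  0.7] gap 0.852
slide mm [  2.4   3.5 125.9] angz -0.11 j [ 0.18  0.59 -0.68  1.93  0.51  0.8  -0.19]
```

```bash
python3 -m pendant '[{"slide":[0.0024,0.0035,0.04],"angular":[0,0,0],"grip":0.7},{"slide":[0,0,0.04],"angular":[0,0,0],"grip":0.7},{"slide":[0,0,0.03],"angular":[0,0,0],"grip":0.7},{"slide":[0,0,0.02],"angular":[0,0,0],"grip":0.7},{"slide":[0,0,0],"angular":[0,0,0],"grip":0.7}]'
python3 -c "
from h import *
cam('top','t1');cam('side','s1');to(.493,.08,.063,123.7)"
```

```text
t: 3.85
eef_pos: [0.4924, 0.08, 0.1252]
tcp_rot: [-3.139, -0.0, 2.157]
wrist_force: [0.3, -0.8, 0.9]
finger_gap: 0.852
t 3.95 p [0.4935 0.0804 0.1267] rpy [1.7998e+02 2.0000e-02 1.2362e+02] F [-0.7  0.5  0.3] gap 0.853
slide mm [-0.  -0.7 63.7] angz -0.08 j [ 0.04  0.78 -0.48  2.04  0.74  0.5  -0.41]
```

View pics/t1.png

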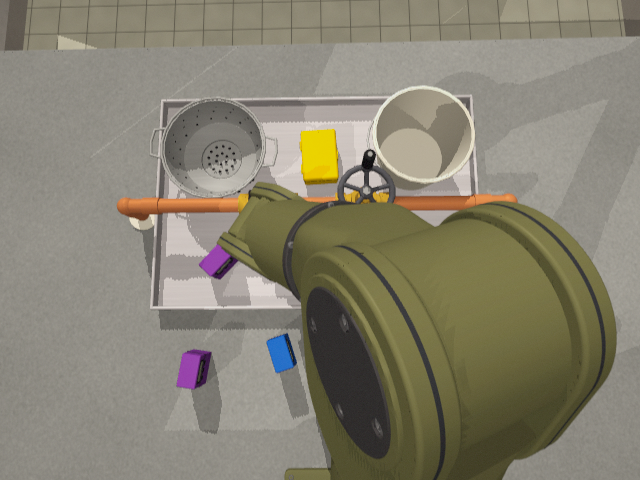

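The arm hides the gripper from the top camera and comes close to the wheel in this view, so I check the side view.

View pics/s1.png

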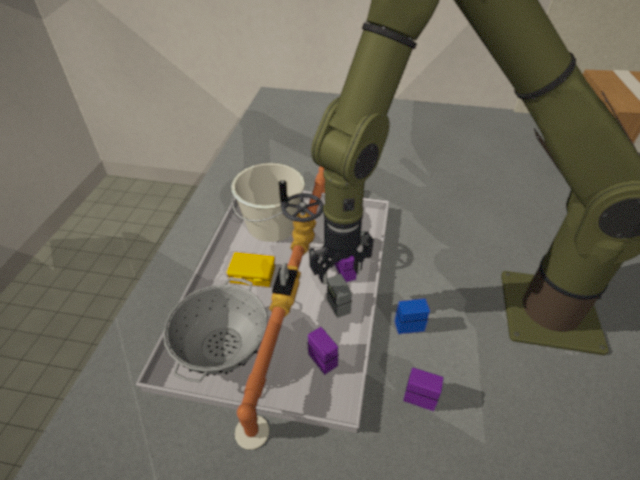

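The side view shows the gripper straddling above the readout at (340,295), with the arm well clear of the wheel. I go down and close.

```bash
python3 -m pendant '[{"slide":[0,-0.0005,0.025],"angular":[0,0,0],"grip":0.7},{"slide":[0,0,0.022],"angular":[0,0,0],"grip":0.7},{"slide":[0,0,0.016],"angular":[0,0,0],"grip":0.7},{"slide":[0,0,0],"angular":[0,0,0],"grip":0.7},{"slide":[0,0,0],"angular":[0,0,0],"grip":0.3}]'
python3 -m pendant '[{"slide":[0,0,0],"angular":[0,0,0],"grip":-0.6},{"slide":[0,0,0],"angular":[0,0,0],"grip":-0.6},{"slide":[0,0,0],"angular":[0,0,0],"grip":-0.6},{"slide":[0,0,0],"angular":[0,0,0],"grip":-0.6},{"slide":[0,0,0],"angular":[0,0,0],"grip":-0.6}]' 50
python3 -c "
from h import *
cam('side','s2');to(.605,.1258,.063,89.4)"
```

```text
t: 4.58
eef_pos: [0.4936, 0.0801, 0.0643]
tcp_rot: [3.14, 0.001, 2.158]
wrist_force: [-0.5, -0.1, -0.3]
finger_gap: 0.659
t: 5.2
eef_pos: [0.4935, 0.0801, 0.0642]
tcp_rot: [3.14, 0.001, 2.158]
wrist_force: [0.2, -0.3, 6.8]
finger_gap: 0.416
t 5.25 p [0.4935 0.08   0.0642] rpy [1.7991e+02 5.0000e-02 1.2367e+02] F [0.  0.1 7.1] gap 0.419
slide mm [-23.7 118.2   1.4] angz 34.27 j [-0.05  0.88 -0.33  2.07  0.87  0.33 -0.52]
```

View pics/s2.png

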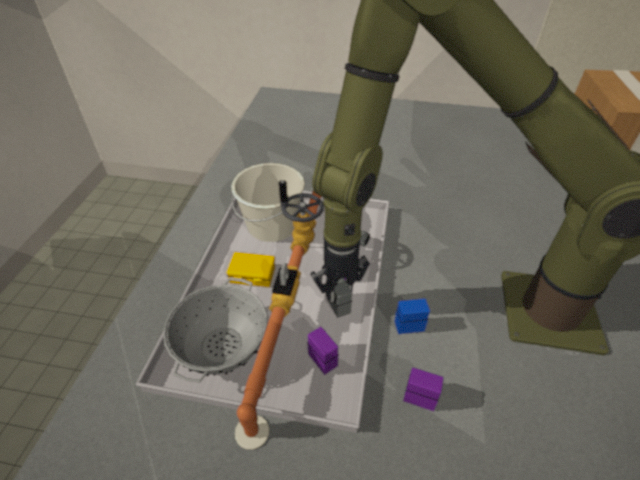

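The readout is gripped: 0.419 × 85 mm ≈ 35.6 mm. I lift it.

```bash
python3 -m pendant '[{"slide":[0,0,-0.02],"angular":[0,0,0],"grip":-0.6},{"slide":[0,0,-0.04],"angular":[0,0,0],"grip":-0.6},{"slide":[0,0,-0.045],"angular":[0,0,0],"grip":-0.6},{"slide":[0,0,-0.045],"angular":[0,0,0],"grip":-0.6},{"slide":[0,0,-0.04],"angular":[0,0,0],"grip":-0.6}]'
python3 -m pendant '[{"slide":[0,0,0],"angular":[0,0,8],"grip":-0.6},{"slide":[0,0,0],"angular":[0,0,8],"grip":-0.6},{"slide":[0,0,0],"angular":[0,0,8],"grip":-0.6},{"slide":[0,0,0],"angular":[0,0,8],"grip":-0.6},{"slide":[0,0,0],"angular":[0,0,2.3],"grip":-0.6}]'
python3 -c "
from h import *
to(.605,.1258,.256,89.4)"
```

```text
t: 5.88
eef_pos: [0.4925, 0.0796, 0.255]
tcp_rot: [3.141, 0.0, 2.159]
wrist_force: [0.6, -1.2, -0.8]
finger_gap: 0.412
t: 6.5
eef_pos: [0.4925, 0.0798, 0.2534]
tcp_rot: [-3.141, 0.001, 1.559]
wrist_force: [0.6, -0.1, -1.4]
finger_gap: 0.416
t 6.5 p [0.4925 0.0798 0.2534] rpy [-1.7999e+02  3.0000e-02  8.9350e+01] F [ 0.6 -0.1 -1.4] gap 0.416
slide mm [ 47.3 112.   -2.7] angz -0.05 j [ 0.07  0.57 -0.51  1.93  0.4   0.74 -0.68]
```

```bash
python3 -m pendant '[{"slide":[0.01,0.025,-0.003],"angular":[0,0,0],"grip":-0.6},{"slide":[0.012,0.03,0],"angular":[0,0,0],"grip":-0.6},{"slide":[0.013,0.03,0],"angular":[0,0,0],"grip":-0.6},{"slide":[0.012,0.027,0],"angular":[0,0,0],"grip":-0.6},{"slide":[0,0,0],"angular":[0,0,0],"grip":-0.6}]'
python3 - <<'E'
from h import *
for n in('side','top'):
    c=cam(n);np.savez(n+'3',**c)
    P=pts(c);X,Y,Z=P[...,0],P[...,1],P[...,2]
    if n=='side':
        cv2.imwrite('pics/s3.png',cv2.resize(c['pixels'][180:330,200:400,::-1],None,fx=4,fy=4,interpolation=cv2.INTER_CUBIC))
    else: cv2.imwrite('pics/t3.png',c['pixels'][:,:,::-1])
to(.605,.1258,.256,89.4)
E
```

```text
t: 7.12
eef_pos: [0.6065, 0.1268, 0.2559]
tcp_rot: [3.141, -0.001, 1.561]
wrist_force: [-0.3, -0.4, -0.7]
finger_gap: 0.416
t 7.22 p [0.6045 0.1254 0.2558] rpy [-1.799e+02  4.000e-02  8.944e+01] F [-0.6 -0.4 -1.3] gap 0.418
slide mm [ 0.4  0.5 -0.2] angz 0.04 j [-0.01  0.71 -0.5   1.58  0.39  0.95 -0.64]
```

View pics/s3.png

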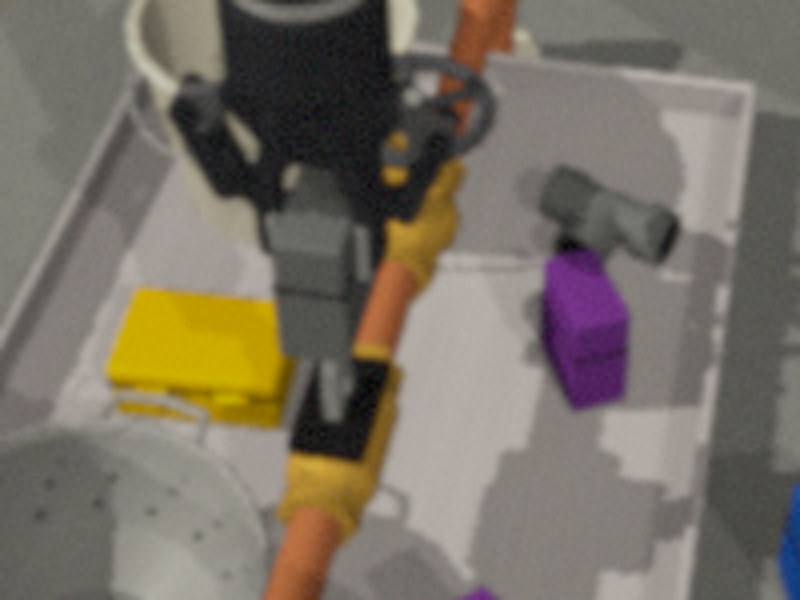

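View pics/t3.png

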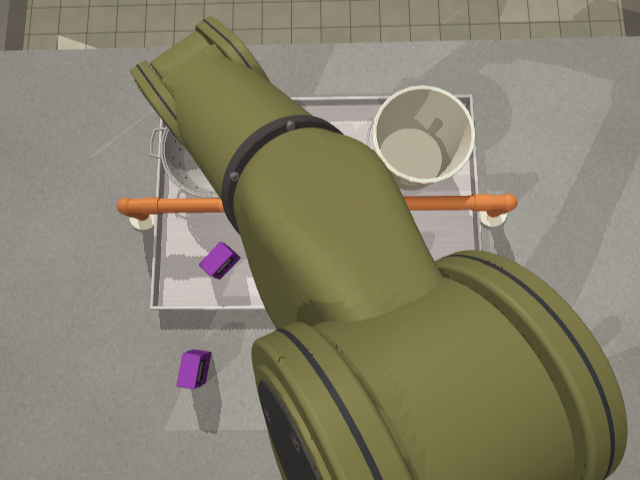

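The side zoom shows the held readout's +y end face at (312,300), level and right above the rail at (335,390). I measure both in this same view.

```bash
python3 - <<'E'
from h import *
c=dict(np.load('side3.npz'));P=pts(c);X,Y,Z=P[...,0],P[...,1],P[...,2]
hsv=cv2.cvtColor(c['pixels'],cv2.COLOR_RGB2HSV).astype(int)
U,V=np.meshgrid(range(640),range(480))
m=(U>265)&(U<292)&(V>225)&(V<272)&(Z>.185)&(Y>.12)&(abs(X-.605)<.05)
print(m.sum(),'X',np.percentile(X[m],[1,5,50,95,99]).round(4),'Y',np.percentile(Y[m],[1,5,50,75,95,99]).round(4),'Z',np.percentile(Z[m],[1,5,99]).round(4))
f=m&(Y>np.percentile(Y[m],60)-.004)&(hsv[...,2]>40)
Q=np.c_[X[f],Y[f],Z[f]];mu=Q.mean(0);n=np.linalg.svd(Q-mu)[2][2];n*=np.sign(n[1]);print('face',f.sum(),mu,n,'yaw',np.degrees(np.arctan2(-n[0],n[1])))
for z in(.19,.2,.21,.22):
    k=m&(abs(Z-z)<.004);print(z,k.sum(),np.percentile(X[k],[2,98]).round(4))
k=(Z>.135)&(Z<.18)&(abs(X-.604)<.02)&(abs(Y-.125)<.025);print('rail',k.sum(),np.percentile(X[k],[2,50,98]).round(4),np.percentile(Y[k],[2,98]).round(4))
E
```

```text
1005 X [0.581  0.5848 0.6024 0.6252 0.6323] Y [0.1218 0.1262 0.1545 0.1565 0.1576 0.1585] Z [0.1965 0.2019 0.3014]
face 542 [0.6049807  0.1562875  0.23747136] [-0.00922515  0.99989772  0.01092875] yaw 0.5286013637980267
0.19 2 [0.5886 0.5992]
0.2 60 [0.5875 0.6227]
0.21 62 [0.5874 0.6221]
0.22 62 [0.5874 0.6235]
rail 78 [0.5987 0.6023 0.6092] [0.1134 0.1401]
```

The readout is centred at (0.605, 0.1253), which matches the rail at (0.605, 0.1255). I lower it gently onto the rail.

```bash
python3 -m pendant '[{"slide":[0,0,0.008],"angular":[0,0,0],"grip":-0.6},{"slide":[0,0,0.008],"angular":[0,0,0],"grip":-0.6},{"slide":[0,0,0.004],"angular":[0,0,0],"grip":-0.6},{"slide":[0,0,0.004],"angular":[0,0,0],"grip":-0.6},{"slide":[0,0,0.003],"angular":[0,0,0],"grip":-0.6}]'
python3 -m pendant '[{"slide":[0,0,0.003],"angular":[0,0,0],"grip":-0.6},{"slide":[0,0,0.003],"angular":[0,0,0],"grip":-0.6},{"slide":[0,0,0.003],"angular":[0,0,0],"grip":-0.6},{"slide":[0,0,0],"angular":[0,0,0],"grip":-0.6},{"slide":[0,0,0],"angular":[0,0,0],"grip":-0.6}]'
python3 -c "
from h import *
to(.605,.1258,.189,89.4)"
```

```text
t: 7.85
eef_pos: [0.6054, 0.1258, 0.2291]
tcp_rot: [3.142, 0.0, 1.56]
wrist_force: [0.5, -0.2, -0.8]
finger_gap: 0.413
t: 8.48
eef_pos: [0.6054, 0.1258, 0.2204]
tcp_rot: [3.141, -0.0, 1.56]
wrist_force: [-0.3, 0.6, -1.4]
finger_gap: 0.412
t 8.47 p [0.6054 0.1258 0.2204] rpy [179.99  -0.    89.39] F [-0.3  0.6 -1.4] gap 0.412
slide mm [-0.  -0.4 31.4] angz -0.01 j [-0.02  0.75 -0.48  1.61  0.42  0.88 -0.67]
```

The bottom is now about 12 mm below the rail top with no contact force, so the rail is inside the pocket. I push on through the catch.

```bash
python3 -m pendant '[{"slide":[0,0,0.005],"angular":[0,0,0],"grip":-0.6},{"slide":[0,0,0.005],"angular":[0,0,0],"grip":-0.6},{"slide":[0,0,0.005],"angular":[0,0,0],"grip":-0.6},{"slide":[0,0,0.004],"angular":[0,0,0],"grip":-0.6},{"slide":[0,0,0],"angular":[0,0,0],"grip":-0.6}]'
python3 -m pendant '[{"slide":[0,0,0.003],"angular":[0,0,0],"grip":-0.6},{"slide":[0,0,0.003],"angular":[0,0,0],"grip":-0.6},{"slide":[0,0,0.002],"angular":[0,0,0],"grip":-0.6},{"slide":[0,0,0.002],"angular":[0,0,0],"grip":-0.6},{"slide":[0,0,0],"angular":[0,0,0],"grip":-0.6}]'
python3 -c "
from h import *
to(.605,.1258,.189,89.4)"
```

```text
t: 9.1
eef_pos: [0.6057, 0.1262, 0.2013]
tcp_rot: [3.141, -0.001, 1.56]
wrist_force: [0.9, 0.7, -0.5]
finger_gap: 0.413
t: 9.72
eef_pos: [0.6057, 0.1253, 0.1906]
tcp_rot: [3.141, 0.0, 1.56]
wrist_force: [3.9, 0.5, -5.6]
finger_gap: 0.416
t 9.72 p [0.6057 0.1253 0.1906] rpy [1.7999e+02 2.0000e-02 8.9370e+01] F [ 3.9  0.5 -5.6] gap 0.416
slide mm [ 0.4 -0.7  1.6] angz -0.03 j [-0.03  0.79 -0.46  1.64  0.45  0.82 -0.69]
```

```bash
python3 -m pendant '[{"slide":[0,0,0.001],"angular":[0,0,0],"grip":-0.6},{"slide":[0,0,0.001],"angular":[0,0,0],"grip":-0.6},{"slide":[0,0,0],"angular":[0,0,0],"grip":-0.6},{"slide":[0,0,0],"angular":[0,0,0],"grip":-0.6},{"slide":[0,0,0],"angular":[0,0,0],"grip":-0.6}]'
```

```text
t: 10.35
eef_pos: [0.605, 0.1255, 0.189]
tcp_rot: [-3.141, 0.0, 1.56]
wrist_force: [2.6, 0.4, -4.7]
finger_gap: 0.415
```

```bash
python3 -m pendant '[{"slide":[0,0,0.001],"angular":[0,0,0],"grip":-0.6},{"slide":[0,0,0.001],"angular":[0,0,0],"grip":-0.6},{"slide":[0,0,0],"angular":[0,0,0],"grip":-0.6},{"slide":[0,0,0],"angular":[0,0,0],"grip":-0.6},{"slide":[0,0,0],"angular":[0,0,0],"grip":-0.6}]'
```

```text
t: 10.98
eef_pos: [0.605, 0.1259, 0.1883]
tcp_rot: [-3.142, 0.0, 1.56]
wrist_force: [-1.4, -1.3, 5.8]
finger_gap: 0.416
```

```bash
python3 -m pendant '[{"slide":[0,0,0.001],"angular":[0,0,0],"grip":-0.6},{"slide":[0,0,0.001],"angular":[0,0,0],"grip":-0.6},{"slide":[0,0,0],"angular":[0,0,0],"grip":-0.6},{"slide":[0,0,0],"angular":[0,0,0],"grip":-0.6},{"slide":[0,0,0],"angular":[0,0,0],"grip":-0.6}]'
```

```text
t: 11.6
eef_pos: [0.6051, 0.1259, 0.1882]
tcp_rot: [3.141, 0.001, 1.56]
wrist_force: [-5.0, -3.0, 18.6]
finger_gap: 0.413
```

Force rises to 18.6 N with no further travel, so that is the stop. The implied centre height of 0.166 matches the expected 0.167. I ease off, release, lift and check.

```bash
python3 -m pendant '[{"slide":[0,0,-0.0015],"angular":[0,0,0],"grip":-0.6},{"slide":[0,0,0],"angular":[0,0,0],"grip":0.3},{"slide":[0,0,0],"angular":[0,0,0],"grip":0.5},{"slide":[0,0,0],"angular":[0,0,0],"grip":0.5},{"slide":[0,0,0],"angular":[0,0,0],"grip":0.5}]'
python3 -m pendant '[{"slide":[0,0,-0.01],"angular":[0,0,0],"grip":0.5},{"slide":[0,0,-0.02],"angular":[0,0,0],"grip":0.5},{"slide":[0,0,-0.04],"angular":[0,0,0],"grip":0.5},{"slide":[0,0,-0.05],"angular":[0,0,0],"grip":0.5},{"slide":[0,0,0],"angular":[0,0,0],"grip":0.5}]'
python3 - <<'E'
from h import *
c=cam('side');np.savez('side4',**c)
cv2.imwrite('pics/s4.png',cv2.resize(c['pixels'][180:330,200:400,::-1],None,fx=4,fy=4,interpolation=cv2.INTER_CUBIC))
P=pts(c);X,Y,Z=P[...,0],P[...,1],P[...,2]
m=(Z>.197)&(Z<.216)&(abs(X-.605)<.03)&(abs(Y-.126)<.045)
print(m.sum(),cv2.minAreaRect(np.c_[X[m],Y[m]].astype(np.float32)),'ztop',np.median(Z[m]))
A=np.c_[X[m],Y[m],np.ones(m.sum())];print('tilt',np.linalg.lstsq(A,Z[m],rcond=None)[0])
to(.648,-.054,.30,89.4)
E
```

```text
t: 12.22
eef_pos: [0.6053, 0.1258, 0.1865]
tcp_rot: [-3.141, 0.0, 1.56]
wrist_force: [0.7, 0.3, -0.1]
finger_gap: 0.749
t: 12.85
eef_pos: [0.6076, 0.1272, 0.3119]
tcp_rot: [3.132, -0.003, 1.56]
wrist_force: [0.6, -0.5, -0.4]
finger_gap: 0.745
454 ((0.6038808822631836, 0.12620556354522705), (0.06373239308595657, 0.03628653660416603), 89.64603424072266) ztop 0.2052961878093421
tilt [ 0.0356043  -0.03101295  0.18737141]
t 12.9 p [0.6063 0.1263 0.3093] rpy [ 1.7973e+02 -8.0000e-02  8.9380e+01] F [-0.3 -1.1 -0.8] gap 0.751
slide mm [-179.9   43.6    9.3] angz -0.02 j [ 0.    0.66 -0.52  1.51  0.36  1.06 -0.61]
```

View pics/s4.png

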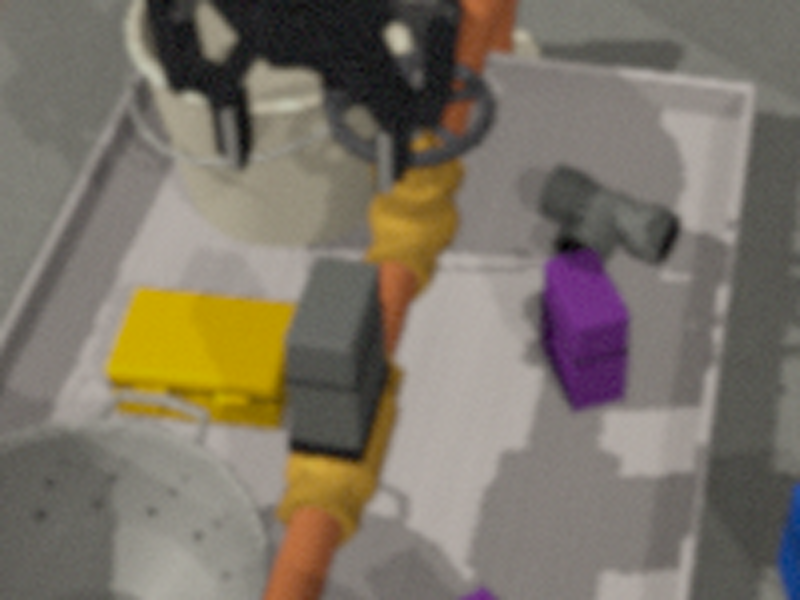

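The readout is down on the black shoe with its top at 0.205, level and centred. Now I move over the handle at (0.648, -0.0545).

```bash
python3 -m pendant '[{"slide":[-0.036,0.009,0.0],"angular":[0,0,0],"grip":0.4},{"slide":[-0.036,0.009,0],"angular":[0,0,0],"grip":0.4},{"slide":[-0.036,0.009,0],"angular":[0,0,0],"grip":0.4},{"slide":[-0.036,0.009,0],"angular":[0,0,0],"grip":0.4},{"slide":[-0.036,0.008,0],"angular":[0,0,0],"grip":0.4}]'
python3 -m pendant '[{"slide":[0,0,0],"angular":[0,0,0],"grip":0.4},{"slide":[0,0,0],"angular":[0,0,0],"grip":0.4},{"slide":[0,0,0],"angular":[0,0,0],"grip":0.4},{"slide":[0,0,0],"angular":[0,0,0],"grip":0.4},{"slide":[0,0,0],"angular":[0,0,0],"grip":0.4}]'
python3 - <<'E'
from h import *
c=cam('side')
cv2.imwrite('pics/s5.png',cv2.resize(c['pixels'][120:270,200:400,::-1],None,fx=4,fy=4,interpolation=cv2.INTER_CUBIC))
to(.648,-.0545,.228,89.4)
E
```

```text
t: 13.52
eef_pos: [0.6469, -0.0561, 0.3054]
tcp_rot: [-3.139, 0.0, 1.56]
wrist_force: [0.1, -0.2, -0.6]
finger_gap: 0.698
t: 14.15
eef_pos: [0.6474, -0.0541, 0.3069]
tcp_rot: [3.142, -0.0, 1.561]
wrist_force: [0.1, -0.5, -0.4]
finger_gap: 0.698
t 14.2 p [ 0.6474 -0.0543  0.3069] rpy [1.800e+02 1.000e-02 8.943e+01] F [-0.1  0.   0.2] gap 0.7
slide mm [-0.2  0.6 78.9] angz 0.03 j [ 0.28  0.71 -0.52  1.41  0.37  1.12 -0.31]
```

View pics/s5.png

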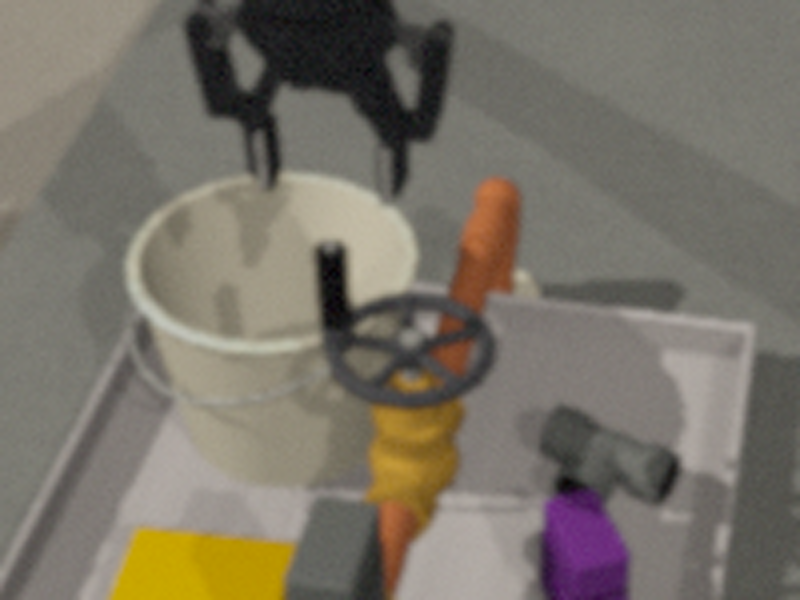

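The open jaws at (265,165) and (395,170) straddle the handle at (332,285). I go down and grip.

```bash
python3 -m pendant '[{"slide":[0,0.0005,0.03],"angular":[0,0,0],"grip":0.4},{"slide":[0,0,0.03],"angular":[0,0,0],"grip":0.4},{"slide":[0,0,0.016],"angular":[0,0,0],"grip":0.4},{"slide":[0,0,0],"angular":[0,0,0],"grip":0.4},{"slide":[0,0,0],"angular":[0,0,0],"grip":-0.2}]' 60
python3 -m pendant '[{"slide":[0,0,0],"angular":[0,0,0],"grip":-0.9},{"slide":[0,0,0],"angular":[0,0,0],"grip":-0.9},{"slide":[0,0,0],"angular":[0,0,0],"grip":-0.9},{"slide":[0,0,0],"angular":[0,0,0],"grip":-0.9},{"slide":[0,0,0],"angular":[0,0,0],"grip":-0.9}]'
python3 -c "
from h import *
to(.648,-.0545,.228,89.4)"
```

```text
t: 14.82
eef_pos: [0.6488, -0.0545, 0.232]
tcp_rot: [3.139, -0.0, 1.56]
wrist_force: [0.0, -0.7, 0.5]
finger_gap: 0.506
t: 15.45
eef_pos: [0.6502, -0.0546, 0.2324]
tcp_rot: [3.136, -0.0, 1.56]
wrist_force: [4.9, -0.1, 2.9]
finger_gap: 0.221
t 15.45 p [ 0.6502 -0.0546  0.2324] rpy [ 1.7966e+02 -2.0000e-02  8.9370e+01] F [ 4.9 -0.1  2.9] gap 0.221
slide mm [ 0.1 -2.3  4.4] angz -0.03 j [ 0.27  0.78 -0.49  1.5   0.42  0.96 -0.35]
```

Gripped: 0.221 × 85 ≈ 19 mm. Now I turn clockwise in 20° chords. The tool's x is world +y and its y is world +x.

```bash
python3 -m pendant '[{"slide":[-0.0154,-0.0020,0],"angular":[0,0,0],"grip":-0.9},{"slide":[-0.0135,-0.0078,0],"angular":[0,0,0],"grip":-0.9},{"slide":[-0.010,-0.012,0],"angular":[0,0,0],"grip":-0.9},{"slide":[0,0,0],"angular":[0,0,0],"grip":-0.9},{"slide":[0,0,0],"angular":[0,0,0],"grip":-0.9}]' 80
cat >> h.py <<'E'
def az(hx=.604,hy=-.0535):
    s=r.observe();d=s['eef_pos'][:2]-[hx,hy];a=np.arctan2(d[1],d[0])
    F=s['wrist_force'];print('t',round(s['t'],2),'p',s['eef_pos'].round(4),'R',round(np.hypot(*d)*1000,1),'az',round(np.degrees(a),1),'F',F.round(1),'Ftan(ccw)',round(-F[0]*np.sin(a)+F[1]*np.cos(a),1),'Frad',round(F[0]*np.cos(a)+F[1]*np.sin(a),1),'gap',round(s['finger_gap'],3),'rpy',np.degrees(s['tcp_rot']).round(1),'j1,7',s['joint_pos'][[0,6]].round(2))
E
python3 -c "
from h import *
az()"
```

```text
t: 16.08
eef_pos: [0.6255, -0.0932, 0.2324]
tcp_rot: [3.141, 0.0, 1.56]
wrist_force: [-1.7, -0.3, 9.0]
finger_gap: 0.213
t 16.07 p [ 0.6255 -0.0932  0.2324] R 45.1 az -61.5 F [-1.7 -0.3  9. ] Ftan(ccw) -1.7 Frad -0.5 gap 0.213 rpy [180.    0.   89.4] j1,7 [ 0.34 -0.31]
```

```bash
python3 -m pendant '[{"slide":[-0.0053,-0.0147,0],"angular":[0,0,0],"grip":-0.9},{"slide":[0,-0.0156,0],"angular":[0,0,0],"grip":-0.9},{"slide":[0.0053,-0.0147,0],"angular":[0,0,0],"grip":-0.9},{"slide":[0.010,-0.012,0],"angular":[0,0,0],"grip":-0.9},{"slide":[0.0135,-0.0078,0],"angular":[0,0,0],"grip":-0.9}]'
python3 -c "
from h import *
az()"
```

```text
t: 16.7
eef_pos: [0.5637, -0.0701, 0.2324]
tcp_rot: [3.135, 0.001, 1.559]
wrist_force: [9.0, -3.2, 0.6]
finger_gap: 0.215
t 16.7 p [ 0.5637 -0.0701  0.2324] R 43.6 az -157.6 F [ 9.  -3.2  0.6] Ftan(ccw) 6.3 Frad -7.1 gap 0.215 rpy [1.796e+02 1.000e-01 8.930e+01] j1,7 [ 0.34 -0.39]
```

The radii fit a hub at about (0.6052, -0.0537). The stop lies between -180° and -450°, so from here I take small steps with 40 N grip.

```bash
cat >> h.py <<'E'
def nxt(step,n,hx=.6052,hy=-.0537,R=.045):
    az(hx,hy);s=r.observe();p=s['eef_pos'];d=p[:2]-[hx,hy];a=np.arctan2(d[1],d[0])
    q=p[:2];yaw=s['tcp_rot'][2]
    for i in range(1,n+1):
        b=a+np.radians(step)*i;w=np.array([hx,hy])+R*np.array([np.cos(b),np.sin(b)]);D=(w-q)*1000;q=w
        print(np.round([D[0]*np.cos(yaw)+D[1]*np.sin(yaw),D[0]*np.sin(yaw)-D[1]*np.cos(yaw)],1),end=' ')
    print()
E
python3 -m pendant '[{"slide":[0.0075,-0.0012,0],"angular":[0,0,0],"grip":-0.9},{"slide":[0.0078,0.0005,0],"angular":[0,0,0],"grip":-0.9},{"slide":[0,0,0],"angular":[0,0,0],"grip":-0.9},{"slide":[0,0,0],"angular":[0,0,0],"grip":-0.9},{"slide":[0,0,0],"angular":[0,0,0],"grip":-0.9}]' 40
python3 -c "
from h import *
nxt(-10,5)"
```

```text
t: 17.32
eef_pos: [0.5604, -0.0542, 0.2323]
tcp_rot: [3.142, 0.001, 1.56]
wrist_force: [-1.1, -0.4, 11.4]
finger_gap: 0.213
t 17.32 p [ 0.5604 -0.0542  0.2323] R 44.8 az -179.3 F [-1.1 -0.4 11.4] Ftan(ccw) 0.4 Frad 1.1 gap 0.213 rpy [1.80e+02 1.00e-01 8.94e+01] j1,7 [ 0.31 -0.41]
[7.8 0.3] [7.6 1.9] [7.2 3.1] [6.5 4.3] [5.7 5.4]
```

```bash
python3 -m pendant '[{"slide":[0.0078,0.0003,-0.001],"angular":[0,0,0],"grip":-0.9},{"slide":[0.0076,0.0019,0],"angular":[0,0,0],"grip":-0.9},{"slide":[0.0072,0.0031,0],"angular":[0,0,0],"grip":-0.9},{"slide":[0,0,0],"angular":[0,0,0],"grip":-0.9},{"slide":[0,0,0],"angular":[0,0,0],"grip":-0.9}]'
python3 -c "
from h import *
nxt(-10,5)"
```

```text
t: 17.95
eef_pos: [0.566, -0.0311, 0.2324]
tcp_rot: [-3.141, 0.0, 1.56]
wrist_force: [0.2, -1.4, 6.4]
finger_gap: 0.22
t 17.95 p [ 0.566  -0.0311  0.2324] R 45.3 az 150.0 F [ 0.2 -1.4  6.4] Ftan(ccw) 1.1 Frad -0.9 gap 0.22 rpy [-180.     0.    89.4] j1,7 [ 0.27 -0.45]
[6.3 4.7] [5.6 5.5] [4.6 6.4] [3.4 7.1] [2.1 7.6]
```

```bash
python3 -m pendant '[{"slide":[0.0063,0.0047,0],"angular":[0,0,0],"grip":-0.9},{"slide":[0.0056,0.0055,0],"angular":[0,0,0],"grip":-0.9},{"slide":[0.0046,0.0064,0],"angular":[0,0,0],"grip":-0.9},{"slide":[0,0,0],"angular":[0,0,0],"grip":-0.9},{"slide":[0,0,0],"angular":[0,0,0],"grip":-0.9}]'
python3 -c "
from h import *
nxt(-10,5)"
```

```text
t: 18.58
eef_pos: [0.5825, -0.0141, 0.2324]
tcp_rot: [-3.141, -0.0, 1.561]
wrist_force: [-1.3, 0.6, 6.8]
finger_gap: 0.214
t 18.57 p [ 0.5825 -0.0141  0.2324] R 45.6 az 119.9 F [-1.3  0.6  6.8] Ftan(ccw) 0.8 Frad 1.2 gap 0.214 rpy [-179.9   -0.    89.4] j1,7 [ 0.23 -0.46]
[2.8 7.4] [2.1 7.6] [0.7 7.8] [-0.6  7.8] [-2.   7.6]
```

```bash
python3 -m pendant '[{"slide":[0.003,0.0073,0],"angular":[0,0,0],"grip":-0.9},{"slide":[0.0021,0.0076,0],"angular":[0,0,0],"grip":-0.9},{"slide":[0.0007,0.0078,0],"angular":[0,0,0],"grip":-0.9},{"slide":[0,0,0],"angular":[0,0,0],"grip":-0.9},{"slide":[0,0,0],"angular":[0,0,0],"grip":-0.9}]'
python3 -c "
from h import *
nxt(-10,5)"
```

```text
t: 19.2
eef_pos: [0.6053, -0.0079, 0.2324]
tcp_rot: [-3.141, -0.001, 1.561]
wrist_force: [-1.0, 1.7, 6.0]
finger_gap: 0.217
t 19.2 p [ 0.6053 -0.0079  0.2324] R 45.8 az 89.9 F [-1.   1.7  6. ] Ftan(ccw) 1.0 Frad 1.7 gap 0.217 rpy [-1.80e+02 -1.00e-01  8.95e+01] j1,7 [ 0.21 -0.45]
[-1.5  7.8] [-2.   7.6] [-3.3  7.1] [-4.5  6.5] [-5.5  5.6]
```

```bash
python3 -m pendant '[{"slide":[-0.001,0.0078,0],"angular":[0,0,0],"grip":-0.9},{"slide":[-0.002,0.0076,0],"angular":[0,0,0],"grip":-0.9},{"slide":[-0.0033,0.0071,0],"angular":[0,0,0],"grip":-0.9},{"slide":[0,0,0],"angular":[0,0,0],"grip":-0.9},{"slide":[0,0,0],"angular":[0,0,0],"grip":-0.9}]'
python3 -c "
from h import *
nxt(-10,5,hy=-.053)"
```

```text
t: 19.82
eef_pos: [0.628, -0.014, 0.2325]
tcp_rot: [-3.141, -0.002, 1.562]
wrist_force: [-0.4, 2.3, 5.2]
finger_gap: 0.215
t 19.82 p [ 0.628  -0.014   0.2325] R 45.2 az 59.7 F [-0.4  2.3  5.2] Ftan(ccw) 1.5 Frad 1.8 gap 0.215 rpy [-1.80e+02 -1.00e-01  8.95e+01] j1,7 [ 0.22 -0.43]
[-4.7  6.3] [-5.5  5.6] [-6.4  4.5] [-7.1  3.3] [-7.6  2.1]
```

```bash
python3 -m pendant '[{"slide":[-0.0047,0.0063,0],"angular":[0,0,0],"grip":-0.9},{"slide":[-0.0055,0.0056,0],"angular":[0,0,0],"grip":-0.9},{"slide":[-0.0064,0.0045,0],"angular":[0,0,0],"grip":-0.9},{"slide":[0,0,0],"angular":[0,0,0],"grip":-0.9},{"slide":[0,0,0],"angular":[0,0,0],"grip":-0.9}]'
python3 -c "
from h import *
nxt(-10,5,hy=-.053)"
```

```text
t: 20.45
eef_pos: [0.6446, -0.0308, 0.2324]
tcp_rot: [3.141, -0.002, 1.561]
wrist_force: [0.7, 2.2, 5.4]
finger_gap: 0.21
t 20.45 p [ 0.6446 -0.0308  0.2324] R 45.2 az 29.4 F [0.7 2.2 5.4] Ftan(ccw) 1.6 Frad 1.7 gap 0.21 rpy [ 1.80e+02 -1.00e-01  8.95e+01] j1,7 [ 0.24 -0.39]
[-7.2  3.1] [-7.6  2. ] [-7.8  0.7] [-7.8 -0.7] [-7.6 -2. ]
```

```bash
python3 -m pendant '[{"slide":[-0.0072,0.0031,0],"angular":[0,0,0],"grip":-0.9},{"slide":[-0.0076,0.002,0],"angular":[0,0,0],"grip":-0.9},{"slide":[0,0,0],"angular":[0,0,0],"grip":-0.9},{"slide":[0,0,0],"angular":[0,0,0],"grip":-0.9},{"slide":[0,0,0],"angular":[0,0,0],"grip":-0.9}]'
python3 -c "
from h import *
nxt(-10,5,hy=-.053)"
python3 -m pendant '[{"slide":[-0.0078,0.0007,0],"angular":[0,0,0],"grip":-0.9},{"slide":[-0.0078,-0.0007,0],"angular":[0,0,0],"grip":-0.9},{"slide":[0,0,0],"angular":[0,0,0],"grip":-0.9},{"slide":[0,0,0],"angular":[0,0,0],"grip":-0.9},{"slide":[0,0,0],"angular":[0,0,0],"grip":-0.9}]'
python3 -c "
from h import *
nxt(-10,5,hy=-.053)"
```

```text
t: 21.08
eef_pos: [0.6499, -0.0464, 0.2324]
tcp_rot: [3.14, -0.002, 1.561]
wrist_force: [1.8, 1.9, 4.5]
finger_gap: 0.214
t 21.07 p [ 0.6499 -0.0464  0.2324] R 45.2 az 8.3 F [1.8 1.9 4.5] Ftan(ccw) 1.7 Frad 2.0 gap 0.214 rpy [ 1.799e+02 -1.000e-01  8.940e+01] j1,7 [ 0.26 -0.36]
[-7.9  0.3] [-7.8 -0.8] [-7.5 -2.2] [-7.  -3.5] [-6.3 -4.6] 
t: 21.7
eef_pos: [0.6503, -0.0536, 0.2325]
tcp_rot: [3.139, -0.013, 1.567]
wrist_force: [3.2, 15.1, 1.8]
finger_gap: 0.213
t 21.7 p [ 0.6503 -0.0536  0.2325] R 45.1 az -0.7 F [ 3.2 15.1  1.8] Ftan(ccw) 15.1 Frad 3.0 gap 0.213 rpy [179.8  -0.8  89.8] j1,7 [ 0.28 -0.34]
[-7.8 -0.9] [-7.6 -2.1] [-7.1 -3.4] [-6.4 -4.6] [-5.5 -5.6]
```

Blocked at az ≈ -0.7° with 15 N tangential, so this looks like the stop. I grip harder and press a little more to confirm.

```bash
python3 -m pendant '[{"slide":[0,0,0],"angular":[0,0,0],"grip":-0.9},{"slide":[-0.003,0,0],"angular":[0,0,0],"grip":-0.9},{"slide":[0,0,0],"angular":[0,0,0],"grip":-0.9},{"slide":[0,0,0],"angular":[0,0,0],"grip":-0.9},{"slide":[0,0,0],"angular":[0,0,0],"grip":-0.9}]' 80
python3 - <<'E'
from h import *
nxt(10,5,hy=-.053)
c=cam('side')
cv2.imwrite('pics/s6.png',cv2.resize(c['pixels'][120:270,200:400,::-1],None,fx=4,fy=4,interpolation=cv2.INTER_CUBIC))
E
```

```text
t: 22.32
eef_pos: [0.6503, -0.0537, 0.2325]
tcp_rot: [3.139, -0.017, 1.569]
wrist_force: [3.4, 18.8, 2.8]
finger_gap: 0.213
t 22.32 p [ 0.6503 -0.0537  0.2325] R 45.1 az -0.9 F [ 3.4 18.8  2.8] Ftan(ccw) 18.9 Frad 3.1 gap 0.213 rpy [179.8  -1.   89.9] j1,7 [ 0.28 -0.33]
[ 7.8 -0.7] [ 7.6 -1.9] [ 7.2 -3.2] [ 6.5 -4.4] [ 5.6 -5.5]
```

View pics/s6.png

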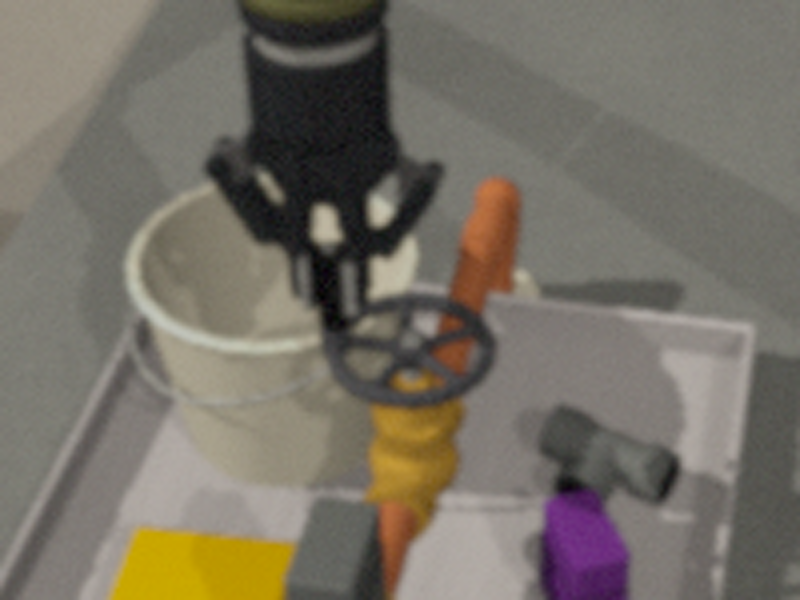

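The wheel is firmly at its stop: 19 N with no movement, handle az -0.9°. I back off the push and start opening.

```bash
python3 -m pendant '[{"slide":[0.009,0,0],"angular":[0,0,0],"grip":-0.9},{"slide":[0.010,-0.001,0],"angular":[0,0,0],"grip":-0.9},{"slide":[0.0078,-0.002,0],"angular":[0,0,0],"grip":-0.9},{"slide":[0,0,0],"angular":[0,0,0],"grip":-0.9},{"slide":[0,0,0],"angular":[0,0,0],"grip":-0.9}]' 60
python3 -c "
from h import *
nxt(20,5,hy=-.053)"
```

```text
t: 23.0
eef_pos: [0.6485, -0.0402, 0.2325]
tcp_rot: [3.137, 0.001, 1.559]
wrist_force: [5.4, -0.4, 3.1]
finger_gap: 0.212
t 23.0 p [ 0.6485 -0.0402  0.2325] R 45.2 az 16.4 F [ 5.4 -0.4  3.1] Ftan(ccw) -1.9 Frad 5.0 gap 0.212 rpy [179.7   0.   89.3] j1,7 [ 0.25 -0.38]
[13.9 -7.3] [ 10.6 -11.4] [  6.1 -14.4] [  0.8 -15.6] [ -4.6 -14.9]
```

```bash
python3 -m pendant '[{"slide":[0.014,-0.0068,0],"angular":[0,0,0],"grip":-0.9},{"slide":[0.0106,-0.0114,0],"angular":[0,0,0],"grip":-0.9},{"slide":[0.0061,-0.0144,0],"angular":[0,0,0],"grip":-0.9},{"slide":[0.0008,-0.0156,0],"angular":[0,0,0],"grip":-0.9},{"slide":[-0.0046,-0.0149,0],"angular":[0,0,0],"grip":-0.9}]'
python3 -c "
from h import *
nxt(20,5,hy=-.053)"
```

```text
t: 23.62
eef_pos: [0.5856, -0.0123, 0.2325]
tcp_rot: [3.136, 0.0, 1.56]
wrist_force: [7.4, -1.8, 2.3]
finger_gap: 0.212
t 23.62 p [ 0.5856 -0.0123  0.2325] R 45.2 az 115.8 F [ 7.4 -1.8  2.3] Ftan(ccw) -5.9 Frad -4.9 gap 0.212 rpy [179.7   0.   89.4] j1,7 [ 0.23 -0.47]
[ -9.4 -12.5] [-13.   -8.7] [-15.2  -3.7] [-15.5   1.7] [-14.    6.9]
```

```bash
python3 -m pendant '[{"slide":[-0.0094,-0.0122,0],"angular":[0,0,0],"grip":-0.9},{"slide":[-0.013,-0.0085,0],"angular":[0,0,0],"grip":-0.9},{"slide":[-0.0152,-0.0037,0],"angular":[0,0,0],"grip":-0.9},{"slide":[-0.0155,0.0017,0],"angular":[0,0,0],"grip":-0.9},{"slide":[-0.014,0.0069,0],"angular":[0,0,0],"grip":-0.9}]'
python3 -c "
from h import *
nxt(20,5,hy=-.053)"
```

```text
t: 24.25
eef_pos: [0.5672, -0.0769, 0.2324]
tcp_rot: [3.141, -0.003, 1.562]
wrist_force: [0.9, 7.2, 4.7]
finger_gap: 0.216
t 24.25 p [ 0.5672 -0.0769  0.2324] R 44.9 az -147.8 F [0.9 7.2 4.7] Ftan(ccw) -5.6 Frad -4.6 gap 0.216 rpy [180.   -0.2  89.5] j1,7 [ 0.35 -0.36]
[-11.5  10.5] [-7.2 13.9] [-2.  15.5] [ 3.5 15.2] [ 8.5 13.1]
```

```bash
python3 -m pendant '[{"slide":[-0.011,0.0108,0],"angular":[0,0,0],"grip":-0.9},{"slide":[-0.0068,0.014,0],"angular":[0,0,0],"grip":-0.9},{"slide":[-0.0018,0.0155,0],"angular":[0,0,0],"grip":-0.9},{"slide":[0.0037,0.0152,0],"angular":[0,0,0],"grip":-0.9},{"slide":[0.0085,0.0131,0],"angular":[0,0,0],"grip":-0.9}]'
python3 -c "
from h import *
nxt(20,5,hy=-.053)"
```

```text
t: 24.88
eef_pos: [0.6338, -0.088, 0.2323]
tcp_rot: [-3.137, 0.002, 1.559]
wrist_force: [-7.4, 1.0, 12.4]
finger_gap: 0.214
t 24.88 p [ 0.6338 -0.088   0.2323] R 45.2 az -50.7 F [-7.4  1.  12.4] Ftan(ccw) -5.1 Frad -5.5 gap 0.214 rpy [-1.797e+02  1.000e-01  8.930e+01] j1,7 [ 0.33 -0.31]
[12.1  9.9] [14.7  5.3] [15.6  0. ] [14.7 -5.3] [ 12. -10.]
```

```bash
python3 -m pendant '[{"slide":[0.0125,0.0088,-0.0005],"angular":[0,0,0],"grip":-0.9},{"slide":[0.0147,0.0045,0],"angular":[0,0,0],"grip":-0.9},{"slide":[0.0156,-0.0005,0],"angular":[0,0,0],"grip":-0.9},{"slide":[0.0145,-0.0058,0],"angular":[0,0,0],"grip":-0.9},{"slide":[0.0118,-0.0103,0],"angular":[0,0,0],"grip":-0.9}]'
python3 -c "
from h import *
nxt(20,5,hy=-.053)"
```

```text
t: 25.5
eef_pos: [0.6354, -0.0194, 0.2325]
tcp_rot: [3.136, 0.002, 1.558]
wrist_force: [4.9, -2.1, 2.2]
finger_gap: 0.216
t 25.5 p [ 0.6354 -0.0194  0.2325] R 45.2 az 48.0 F [ 4.9 -2.1  2.2] Ftan(ccw) -5.1 Frad 1.7 gap 0.216 rpy [1.797e+02 1.000e-01 8.930e+01] j1,7 [ 0.22 -0.42]
[  7.9 -13.5] [  3.  -15.3] [ -2.4 -15.4] [ -7.5 -13.7] [-11.8 -10.3]
```

Total az is 408°. I keep going.

```bash
python3 -m pendant '[{"slide":[0.0079,-0.0135,0],"angular":[0,0,0],"grip":-0.9},{"slide":[0.003,-0.0153,0],"angular":[0,0,0],"grip":-0.9},{"slide":[-0.0024,-0.0154,0],"angular":[0,0,0],"grip":-0.9},{"slide":[-0.0075,-0.0137,0],"angular":[0,0,0],"grip":-0.9},{"slide":[-0.0118,-0.0103,0],"angular":[0,0,0],"grip":-0.9}]'
python3 -c "
from h import *
nxt(20,5,hy=-.053)"
```

```text
t: 26.12
eef_pos: [0.5672, -0.0287, 0.2325]
tcp_rot: [3.136, -0.0, 1.56]
wrist_force: [11.2, -1.0, -5.4]
finger_gap: 0.212
t 26.12 p [ 0.5672 -0.0287  0.2325] R 45.1 az 147.4 F [11.2 -1.  -5.4] Ftan(ccw) -5.1 Frad -10.0 gap 0.212 rpy [179.7  -0.   89.4] j1,7 [ 0.26 -0.45]
[-14.6  -5.7] [-15.6  -0.5] [-14.9   4.8] [-12.3   9.6] [-8.3 13.3]
```

```bash
python3 -m pendant '[{"slide":[-0.0148,-0.0043,0.0004],"angular":[0,0,0],"grip":-0.9},{"slide":[-0.0156,0,0],"angular":[0,0,0],"grip":-0.9},{"slide":[-0.0149,0.0048,0],"angular":[0,0,0],"grip":-0.9},{"slide":[-0.0123,0.0096,0],"angular":[0,0,0],"grip":-0.9},{"slide":[-0.0083,0.0133,0],"angular":[0,0,0],"grip":-0.9}]'
python3 -c "
from h import *
nxt(20,5,hy=-.053)"
```

```text
t: 26.75
eef_pos: [0.586, -0.0936, 0.2323]
tcp_rot: [-3.138, -0.001, 1.56]
wrist_force: [-4.1, 4.9, 8.8]
finger_gap: 0.213
t 26.75 p [ 0.586  -0.0936  0.2323] R 44.9 az -115.3 F [-4.1  4.9  8.8] Ftan(ccw) -5.8 Frad -2.7 gap 0.213 rpy [-1.798e+02 -1.000e-01  8.940e+01] j1,7 [ 0.37 -0.33]
[-4.1 15.1] [ 1.4 15.6] [ 6.7 14.1] [11.1 11. ] [14.2  6.5]
```

```bash
python3 -m pendant '[{"slide":[-0.0041,0.0151,0],"angular":[0,0,0],"grip":-0.9},{"slide":[0.0014,0.0156,0],"angular":[0,0,0],"grip":-0.9},{"slide":[0.0067,0.0141,0],"angular":[0,0,0],"grip":-0.9},{"slide":[0.0111,0.011,0],"angular":[0,0,0],"grip":-0.9},{"slide":[0.007,0.0033,0],"angular":[0,0,0],"grip":-0.9}]'
python3 -m pendant '[{"slide":[0,0,0],"angular":[0,0,0],"grip":-0.9},{"slide":[0,0,0],"angular":[0,0,0],"grip":-0.9},{"slide":[0,0,0],"angular":[0,0,0],"grip":-0.9},{"slide":[0,0,0],"angular":[0,0,0],"grip":-0.9},{"slide":[0,0,0],"angular":[0,0,0],"grip":-0.9}]'
python3 -c "
from h import *
to(.6503,-.0537)
nxt(5,5,hy=-.053)"
```

```text
t: 27.38
eef_pos: [0.6454, -0.0736, 0.2324]
tcp_rot: [-3.138, 0.003, 1.559]
wrist_force: [-5.2, -3.0, 10.6]
finger_gap: 0.215
t: 28.0
eef_pos: [0.6459, -0.0726, 0.2324]
tcp_rot: [-3.14, 0.0, 1.56]
wrist_force: [-3.3, 1.4, 7.2]
finger_gap: 0.211
t 28.0 p [ 0.6459 -0.0726  0.2324] rpy [-1.7989e+02  2.0000e-02  8.9380e+01] F [-3.3  1.4  7.2] gap 0.211
slide mm [19.   4.2 -0. ] angz None j [ 0.3   0.78 -0.5   1.5   0.42  0.97 -0.33]
t 28.0 p [ 0.6459 -0.0726  0.2324] R 45.2 az -25.8 F [-3.3  1.4  7.2] Ftan(ccw) -0.2 Frad -3.6 gap 0.211 rpy [-179.9    0.    89.4] j1,7 [ 0.3  -0.33]
[3.7 1.3] [3.7 1.2] [3.8 0.9] [3.9 0.5] [3.9 0.2]
```

Now at az -25.8°. The target is the stop's handle position, (0.6503, -0.0537).

```bash
python3 -m pendant '[{"slide":[0.007,0.002,0],"angular":[0,0,0],"grip":-0.9},{"slide":[0.007,0.0012,0],"angular":[0,0,0],"grip":-0.9},{"slide":[0.005,0.0004,0],"angular":[0,0,0],"grip":-0.9},{"slide":[0,0,0],"angular":[0,0,0],"grip":-0.9},{"slide":[0,0,0],"angular":[0,0,0],"grip":-0.9}]'
python3 -m pendant '[{"slide":[0,0,0],"angular":[0,0,0],"grip":-0.9},{"slide":[0,0,0],"angular":[0,0,0],"grip":-0.9},{"slide":[0,0,0],"angular":[0,0,0],"grip":-0.9},{"slide":[0,0,0],"angular":[0,0,0],"grip":-0.9},{"slide":[0,0,0],"angular":[0,0,0],"grip":-0.9}]'
python3 - <<'E'
from h import *
c=cam('side');np.savez('side7',**c)
cv2.imwrite('pics/s7.png',cv2.resize(c['pixels'][120:270,200:400,::-1],None,fx=4,fy=4,interpolation=cv2.INTER_CUBIC))
to(.6503,-.0537)
nxt(5,5,hy=-.053);print(r.observe()['joint_vel'].round(3))
P=pts(c);X,Y,Z=P[...,0],P[...,1],P[...,2]
m=(Z>.197)&(Z<.216)&(abs(X-.605)<.03)&(abs(Y-.126)<.045)
print(m.sum(),cv2.minAreaRect(np.c_[X[m],Y[m]].astype(np.float32)),'ztop',np.median(Z[m]))
E
```

```text
t: 28.62
eef_pos: [0.6504, -0.0558, 0.2324]
tcp_rot: [-3.141, 0.003, 1.558]
wrist_force: [-0.7, -0.9, 6.9]
finger_gap: 0.212
t: 29.25
eef_pos: [0.6504, -0.0557, 0.2324]
tcp_rot: [-3.141, 0.003, 1.558]
wrist_force: [-0.1, -1.4, 7.3]
finger_gap: 0.207
t 29.3 p [ 0.6504 -0.0558  0.2324] rpy [-1.7997e+02  1.7000e-01  8.9280e+01] F [-0.3 -1.6  7.4] gap 0.214
slide mm [ 2.1 -0.1 -0. ] angz None j [ 0.27  0.79 -0.49  1.49  0.42  0.97 -0.35]
t 29.3 p [ 0.6504 -0.0558  0.2324] R 45.3 az -3.5 F [-0.3 -1.6  7.4] Ftan(ccw) -1.6 Frad -0.2 gap 0.214 rpy [-180.     0.2   89.3] j1,7 [ 0.27 -0.35]
[ 3.9 -0.2] [ 3.9 -0.3] [ 3.9 -0.7] [ 3.8 -1. ] [ 3.7 -1.3] 
[ 0.002  0.001  0.001 -0.001  0.001  0.     0.   ]
455 ((0.6036142110824585, 0.1262398213148117), (0.06331651657819748, 0.03656025603413582), 88.50883483886719) ztop 0.2054310508742585
```

View pics/s7.png

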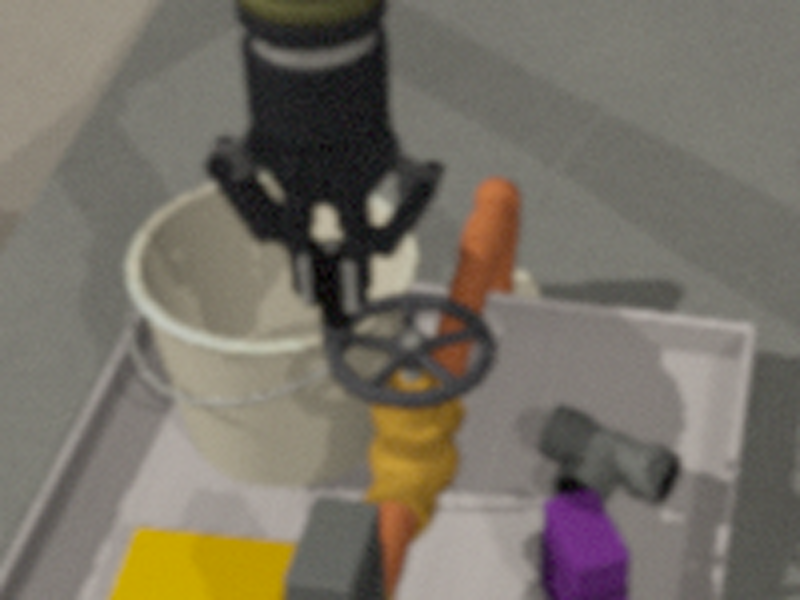

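The picture almost matches the one at the stop, with the handle at (337,315), 2 mm short. I add that.

```bash
python3 -m pendant '[{"slide":[0.002,0,0],"angular":[0,0,0],"grip":-0.9},{"slide":[0,0,0],"angular":[0,0,0],"grip":-0.9},{"slide":[0,0,0],"angular":[0,0,0],"grip":-0.9},{"slide":[0,0,0],"angular":[0,0,0],"grip":-0.9},{"slide":[0,0,0],"angular":[0,0,0],"grip":-0.9}]'
python3 - <<'E'
from h import *
c=cam('side');np.savez('side8',**c)
a=c['pixels'][120:270,200:400,::-1];b=cv2.imread('pics/s6.png');b=cv2.resize(b,(200,150),interpolation=cv2.INTER_AREA)
W=slice(72,105),slice(78,126)   # wheel
g=lambda i:cv2.cvtColor(np.ascontiguousarray(i[W]),cv2.COLOR_BGR2GRAY).astype(float)
ref=cv2.imread('pics/s7.png');ref=cv2.resize(ref,(200,150),interpolation=cv2.INTER_AREA)
print('wheel diff now-stop',abs(g(a)-g(b)).mean(),'prev-stop',abs(g(ref)-g(b)).mean())
cv2.imwrite('pics/cmp.png',cv2.resize(np.hstack([b[60:110,70:130],a[60:110,70:130]]),None,fx=6,fy=6,interpolation=cv2.INTER_CUBIC))
to(.6503,-.0537)
E
```

```text
t: 29.92
eef_pos: [0.6504, -0.0545, 0.2325]
tcp_rot: [-3.141, 0.004, 1.558]
wrist_force: [-0.2, -2.9, 8.1]
finger_gap: 0.214
wheel diff now-stop 2.952651515151515 prev-stop 3.4917929292929295
t 29.98 p [ 0.6504 -0.0545  0.2324] rpy [-179.98    0.22   89.26] F [-1.2 -2.1  7. ] gap 0.212
slide mm [ 0.8 -0.2 -0. ] angz None j [ 0.27  0.79 -0.49  1.49  0.42  0.97 -0.36]
```

View pics/cmp.png

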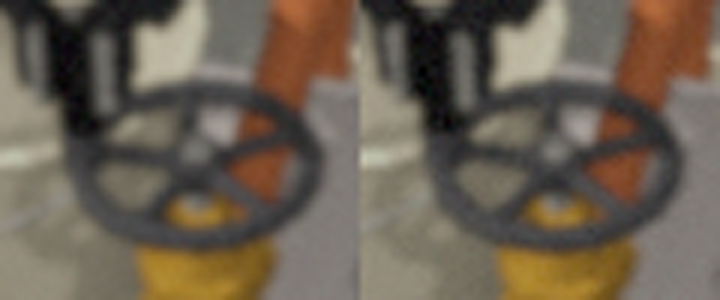

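Side by side (stop on the left, now on the right), the spokes, hub and handle line up. The handle is within 0.8 mm (0.02 rad) of the two-turn position, so I hand in.

```bash
python3 -c "
from station import r
print(r.close_job())"
```

```text
the job is handed in; nothing more can be done
None
```

The job is handed in, at about 30 s of the 72 s allowed. The interface reports no verdict.

- **Readout:** I slid it onto the rail until it met a hard stop, with 18.6 N and no further travel. Its top then measured 0.205 m, the height expected when fully home. It still read 0.205 m, level and centred, just before the last 2 mm wheel adjustment.
- **Closing the valve:** I turned the wheel clockwise about one full turn until it stopped. At 19 N the handle did not move any further, at an angle of about -0.9° around the hub.
- **Opening the valve:** I then turned it anticlockwise two full turns, counted from the measured tool position. At the end the handle was within 0.8 mm (about 0.02 rad) of where it stood at the stop. The side picture showed the spokes in the same place as at the stop.
- **Final hold:** The gripper holds the handle at a 60 N setting with the jaws about 18 mm apart, slightly less than the sleeve's nominal 20 mm. The wrist force is small, with a steady upward load of about 7 N.

I did not measure the bucket, colander, soap box and tee again at the end. They looked unmoved wherever they were visible in the pictures, and nothing suggested I had touched them.

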